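# Find the heavy end of a packed box and stand it that end down

## Task

The closed wooden box on the counter holds a brass vase, and one end, where the vase's foot lies, is much heavier, though both ends look alike. Lift the box clear of the counter to find out which end is heavy, lay it back down on its long side and let go, then take it again and stand it heavy end down on the plywood dispatch board, with its whole foot on the board, and let go. Never let it drop or fall over, and leave the bowl, the vase and the planter alone.

Things in the scene. Friction and masses are not known exactly. Their poses are not given: they have to be found in the camera images.
- case_centre (a point): Centre of the loose pale wooden box, 170 long (x), 60 wide (y), 56 mm high (z, up from its lid), 0.6 to 0.84 kg, alike at both ends: dark lid seam, two thin flush brass bands. Starts flat on the table, in any direction. Its centre of mass lies about 56 mm from this point towards the unseen heavy end: held by the middle, that end loads the wrist by 0.15 to 0.5 N m and sags if gripped with 20 N.
- board_top (a point): Centre of the upper face of the dispatch board: a fixed square of plywood 170 x 170 mm on two dark battens, flat, without a rim, its upper face 14 mm above the table. x and y lie along its sides, z up.
- bowl: Bystander: round brass bowl, 110 mm across, 50 mm high, beyond the work. Origin at the centre of its underside.
- vase: Bystander: waisted brass vase, 80 mm across at the foot, 160 mm high, beyond the work. Origin at the centre of its underside.
- planter: Bystander: dark iron open rectangular planter with two loop lugs, 120 x 90 mm, 95 mm high, beyond the work. Origin at the centre of its underside.
Mind the look-alikes: they are no part of the job. Leave any grey or red look-alike of the part that bears board_top alone.

How it is judged:
By the outcome, as a careful person would: the job done as asked, in the order asked, and still so for the second after the job is handed in, with the robot touching nothing.
It also fails if it takes over 61 s, if anything falls off the work surface, if the arm or the gripper's body presses on something with over 40 N, if the wrist force passes 120 N, or if a joint passes its speed limit or range.

## Robot

A 6-joint arm with a two-finger parallel gripper is mounted at the origin on the work surface. World frame = base frame: x ahead of the robot, y to its left, z up, the work surface at z = 0. Lengths are in m, angles in degrees, forces in N, time in s.
With the tool pointing down it reaches from about 0.3 to 0.75 m from the base axis. Payload 8.5 kg.
Tool frame: the origin (TCP) lies midway between the tips of the shut fingers; the grasp point (between the pads) lies 19 mm behind it (env.grasp_offset is the distance from the TCP to the grasp point, in m); z points along the fingers, y is the direction in which the jaws open and shut (so a half turn about z gives the same grasp; the last joint's range is limited). The gripper opens to 85 mm and grips with 20 to 120 N. Pads are 22 mm wide; open, the fingers measure 114 mm over their backs; the gripper's body (76 mm by 85 mm) begins 54 mm behind the grasp point. The pads swing forward as they close: fully open they stand 13 mm farther back than shut.
Start: joints at [60.315, 21.807, 74.336, -0, 83.858, -12.336], TCP at [0.164, 0.525, 0.231] pointing down, gripper open.
Joint ranges: [-178.18, 178.18], [-50.72, 133.34], [12.68, 142.11], [-81.47, 261.47], [9.98, 163.14], [-165.26, 165.26]. Speed limits (degrees/s): [136.94, 136.94, 180, 180, 180, 180].

## Interface

Orientations are given as a 3x3 rotation matrix whose columns are the frame's x, y, z axes.
In Python, from station import env, imaging, close_job gives the robot as it stands.
- The arm moves only by the tool carry_out, never from a script. Its argument "motion" is a list of rows, each a list of 3 entries, a list of its own where there are three numbers: the shift along the world's x, y, z scaled (see below), then the turn, a rotation vector about the world's x, y, z scaled (see below), then the gripper's target within -1 to 1 (fully open at 1, half-way at 0, shut at -1). In form: [[[x, y, z], [rx, ry, rz], gripper], ...]. A call has 1 to 12 rows; each row is the pose to reach, as a shift and turn from the pose commanded when the call began; what a row does not reach only later rows make up. The controller multiplies each number of a shift by 0.2 m and each number of a turn by pi/2 rad. A row lasts 1/8 s, in which the tool goes at most 62.5 mm and 10.7 degrees, less where a joint would pass 70% of its speed; a pose out of reach is approached as far as the arm can. A call with a number of a shift or a turn outside -1 to 1 is refused whole. A call with a gripper value outside its range is refused whole. The fingers move at their own pace and stop on an object; "force" is the grip in N (left out, the last holds). Time passes only in rows, so rows that repeat a pose let the fingers close. It gives the time, the measured TCP pose, the force and the opening at its end, in the units of the state.
- env.state(): the state, without advancing time (a new reading comes with each control period).
- imaging.read_camera(name): name is "scene" or "top" or "wrist"; returns a dict with "image" (480x640x3 uint8, red, green, blue), "mtx" (3x3 intrinsics, pixels), "position" and "rotation" of the camera in the world. Camera axes: x right, y up, looking along -z (the intrinsics and any distortion apply to the point x, -y, -z); pixel columns grow to the right and rows downward; lengths in m; the calibration is good to about 2 mm. A picture is of the moment at which its call begins. There is no depth.
- close_job(): hands the job in, once; it reports no verdict.
The state is a dict: "t": time; "joint_positions": joint angles; "joint_vel": joint speeds; "effort": joint torques, N m; "tcp_pos": TCP position; "orientation": TCP orientation; "force": force on the tool from outside, world axes, zero at the start; "wrist_torque": the same for the moment, N m; "width": opening from 0.0 (shut) to 1.0 (fully open).
Only numpy, scipy, OpenCV 4.12 (cv2) and the standard library are available. Lean on these libraries where they do the work, as an engineer would, in place of code of your own. Each camera call takes 0.05 s, during which the arm holds its last target.

## Working session

There is one attempt and no reset: what is moved stays moved. The work goes in short steps, Python scripts to look and compute and a tool call to move; the robot and the scene stay as the last step left them, time stands still between calls to the robot, and variables do not carry over. Pictures are saved under pics/ and viewed, and the job is handed in when it is done.

Besides the shell and the picture viewer there is one more tool, called after ">>>" by a JSON object that holds its "name" and its "arguments", one argument or row to a line. carry_out: Moves the arm, as the interface text tells. Shifts and turns lie within -1 to 1; 1 stands for 0.2 m of shift or pi/2 rad of turn. Its arguments: {"type":"object","properties":{"motion":{"type":"array"},"force":{"type":"number"}},"required":["motion"]}

```bash
mkdir -p pics; ls; cat > h.py <<'E'
from station import env, imaging, close_job
import numpy as np, cv2
def snap(n,tag):
    d=imaging.read_camera(n); cv2.imwrite(f'pics/{tag}.png',d['image'][:,:,::-1]); np.savez(f'{tag}.npz',**{k:d[k] for k in('image','mtx','position','rotation')}); return d
def ray(d,u,v):
    K=np.array(d['mtx']); p=np.linalg.solve(K,np.array([u,v,1.])); r=np.array(d['rotation'])@np.array([p[0],-p[1],-p[2]]); return np.array(d['position']),r
def plane(d,u,v,z):
    o,r=ray(d,u,v); return o+r*(z-o[2])/r[2]
def tri(l):
    A=np.zeros((3,3));b=np.zeros(3)
    for o,r in l:
        r=r/np.linalg.norm(r);P=np.eye(3)-np.outer(r,r);A+=P;b+=P@o
    return np.linalg.solve(A,b)
def proj(d,X):
    c=np.array(d['rotation']).T@(np.array(X)-np.array(d['position'])); p=np.array(d['mtx'])@np.array([c[0],-c[1],-c[2]]); return p[:2]/p[2]
E
python3 - <<'E'
from h import *
for n in('scene','top','wrist'):
    d=snap(n,n+'0'); print(n,d['mtx'],d['position'],d['rotation'],[k for k in d])
print(env.state(),env.grasp_offset)
E
```

```text
pics
scene [[442.24722241   0.         325.67696894]
 [  0.         442.24722241 240.41902737]
 [  0.           0.           1.        ]] [ 1.0353523  -0.37729729  0.83389135] [[ 0.61810546 -0.60820373  0.49802998]
 [ 0.78607808  0.47403991 -0.39669562]
 [ 0.00518567  0.63669018  0.77110228]] ['image', 'mtx', 'position', 'rotation']
top [[454.02931254   0.         324.4866929 ]
 [  0.         454.02931254 243.21339462]
 [  0.           0.           1.        ]] [0.45353245 0.04033056 0.95192435] [[ 8.78513258e-04  9.95245445e-01 -9.73947268e-02]
 [-9.99998470e-01  1.02163734e-03  1.41966609e-03]
 [ 1.51241830e-03  9.73933306e-02  9.95244820e-01]] ['image', 'mtx', 'position', 'rotation']
wrist [[428.99973425   0.         319.95457015]
 [  0.         428.99973425 245.14226398]
 [  0.           0.           1.        ]] [0.09218842 0.54820055 0.37322867] [[ 0.29981256 -0.91133517 -0.28210039]
 [ 0.95399755  0.28607784  0.08971148]
 [-0.00105455 -0.29601971  0.95518125]] ['image', 'mtx', 'position', 'rotation']
{'t': 0.15, 'joint_positions': array([ 6.03160338e+01,  2.18319756e+01,  7.43719949e+01, -5.40049166e-04,
        8.38583673e+01, -1.23368823e+01]), 'joint_vel': array([-0.06716475, -0.08562103, -0.1060875 , -0.08850798,  0.06572554,
        0.07921497]), 'effort': array([ 2.52767575e-03, -4.48630571e+01, -2.31343818e+01, -1.55316679e-04,
        3.81772290e-03,  3.57697104e-05]), 'tcp_pos': array([0.16388915, 0.52478073, 0.23087138]), 'orientation': array([[-9.54516346e-01,  2.98158118e-01, -5.30653147e-04],
       [ 2.98158506e-01,  9.54515900e-01, -9.49863393e-04],
       [ 2.23307385e-04, -1.06487888e-03, -9.99999408e-01]]), 'force': array([ 0.10633406, -0.76351091,  0.1255702 ]), 'wrist_torque': array([ 0.02470503, -0.02752515,  0.0072359 ]), 'width': 0.9981640456064729} 0.0187
```

View pics/scene0.png

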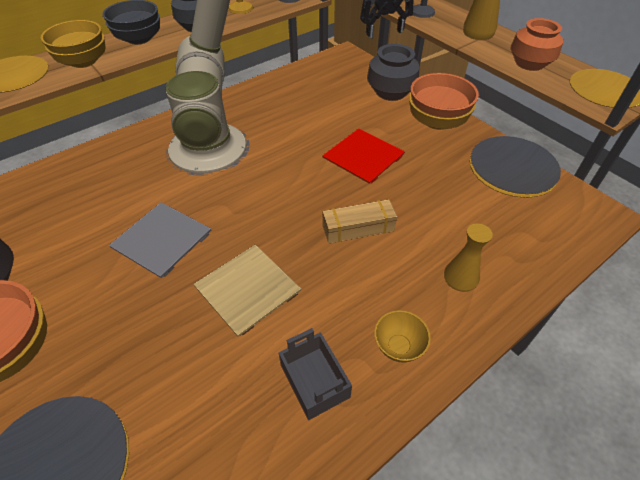

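View pics/top0.png

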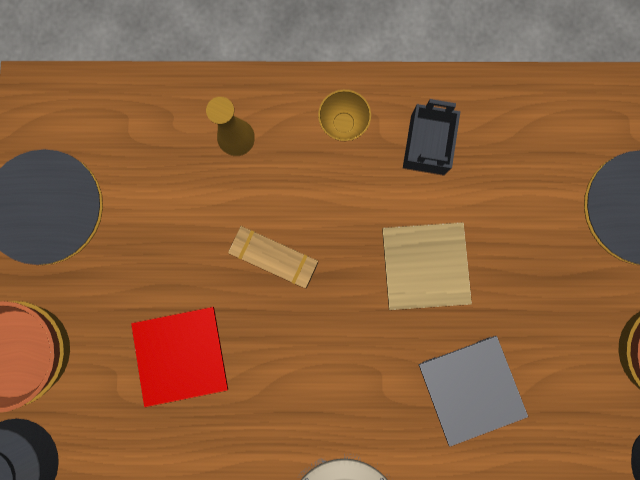

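View pics/wrist0.png

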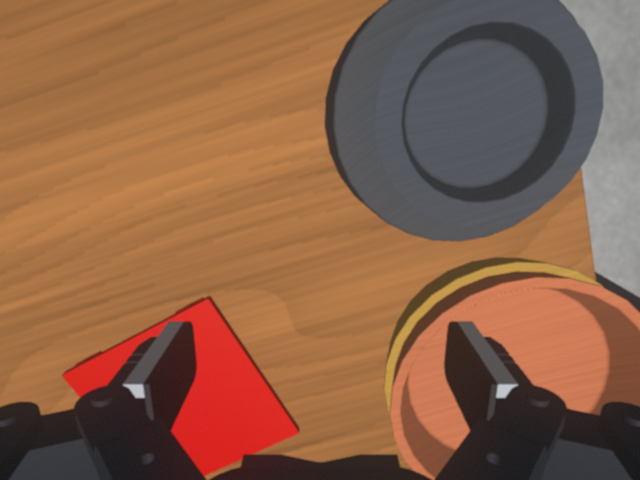

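The scene image shows three square boards: plywood at scene (247,288) / top (427,266), grey at scene (160,239) / top (473,391), and red at scene (364,155) / top (180,357). Only the pale plywood one on dark battens fits. The pale box is at top (273,257). I'll confirm both in an enlarged crop and segment them.

```bash
python3 - <<'E'
from h import *
t=cv2.imread('pics/top0.png'); s=cv2.imread('pics/scene0.png')
a=cv2.resize(t[210:320,215:485],None,fx=2.9,fy=2.9,interpolation=cv2.INTER_CUBIC)
b=cv2.resize(s[190:340,180:410],None,fx=1.8,fy=1.8,interpolation=cv2.INTER_CUBIC)
c=np.zeros((600,790,3),np.uint8); c[:min(319,a.shape[0]),:min(790,a.shape[1])]=a[:319,:790]; c[325:325+b.shape[0],:b.shape[1]]=b[:275]
cv2.imwrite('pics/crop0.png',c)
for n,im,pts in(('top',t,[(273,257),(427,266),(300,180),(350,330)]),('scene',s,[(360,213),(360,230),(247,288),(450,200)])):
    h=cv2.cvtColor(im,cv2.COLOR_BGR2HSV)
    for p in pts: print(n,p,h[p[1],p[0]])
    pm=((h[:,:,0]>=14)&(h[:,:,0]<=30)&(h[:,:,1]<135)&(h[:,:,2]>120)).astype(np.uint8)*255
    pm=cv2.morphologyEx(pm,cv2.MORPH_CLOSE,np.ones((7,7)))
    pm=cv2.morphologyEx(pm,cv2.MORPH_OPEN,np.ones((3,3)))
    cs,_=cv2.findContours(pm,0,1)
    for k in cs:
        if cv2.contourArea(k)>500: print(n,cv2.contourArea(k),cv2.minAreaRect(k),cv2.approxPolyDP(k,4,True).reshape(-1,2).tolist())
E
```

```text
top (273, 257) [ 17 123 172]
top (427, 266) [ 19 104 181]
top (300, 180) [ 14 171 145]
top (350, 330) [ 14 169 152]
top 1217.5 ((343.5, 468.0), (22.0, 81.0), 90.0) [[384, 478], [358, 457], [317, 460], [303, 474], [303, 479]]
top 2392.0 ((272.4486389160156, 256.6130065917969), (85.40892791748047, 29.876571655273438), 24.443954467773438) [[240, 227], [229, 253], [306, 286], [316, 260]]
top 6619.5 ((426.7512512207031, 265.5177307128906), (82.93156433105469, 83.216552734375), 85.91438293457031) [[463, 223], [383, 228], [389, 309], [471, 303]]
top 36897.5 ((319.5, 30.5), (61.0, 639.0), 90.0) [[0, 0], [0, 60], [639, 61], [639, 9], [622, 6], [620, 0], [527, 0], [525, 10], [518, 9], [518, 0], [342, 0], [344, 10], [333, 15], [314, 13], [315, 0], [304, 0], [308, 14], [290, 33], [277, 28], [271, 9], [280, 8], [283, 17], [283, 6], [273, 0], [210, 0], [209, 5], [198, 5], [197, 0], [96, 0], [94, 10], [86, 9], [86, 0]]
scene (360, 213) [ 17 128 175]
scene (360, 230) [ 17 137 127]
scene (247, 288) [ 20 106 188]
scene (450, 200) [ 14 176 155]
scene 4911.0 ((247.00001525878906, 286.0000305175781), (71
[... 910 characters left out ...]
64.82565307617188, 143.02560424804688), (12.859853744506836, 142.37290954589844), 69.82054138183594) [[130, 114], [0, 160], [0, 173], [128, 124]]
scene 660.5 ((180.31109619140625, 103.5328140258789), (18.40771484375, 69.0645980834961), 87.27368927001953) [[146, 107], [151, 114], [188, 107], [215, 111], [209, 96], [181, 100], [166, 95], [155, 107]]
scene 600.0 ((253.62327575683594, 71.32877349853516), (10.182581901550293, 78.4175796508789), 69.44395446777344) [[289, 54], [232, 74], [218, 88], [287, 64]]
scene 967.0 ((197.3738555908203, 55.27076721191406), (41.935333251953125, 37.553199768066406), 3.1798300743103027) [[183, 39], [178, 73], [201, 70], [216, 75], [218, 54], [193, 47], [189, 36]]
```

View pics/crop0.png

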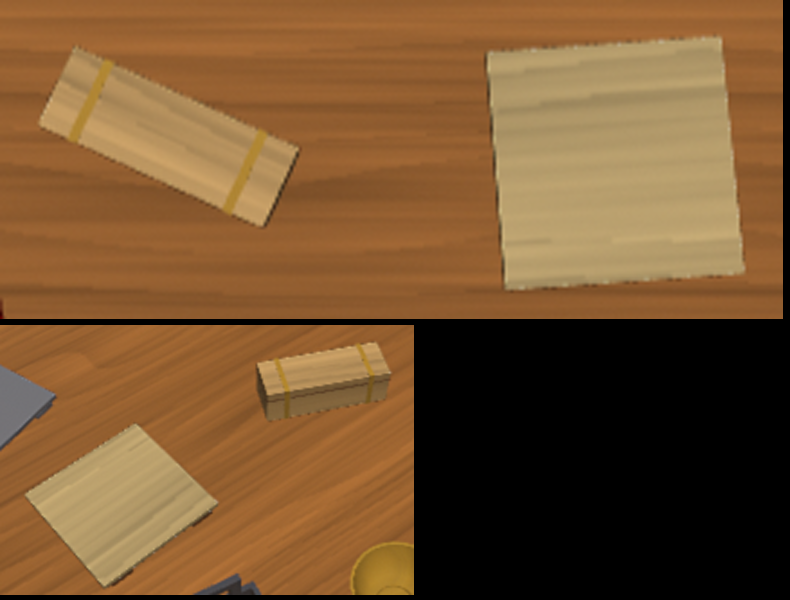

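The plywood board and the single pale banded box are confirmed. I'll triangulate their corners.

```bash
python3 - <<'E'
from h import *
T=dict(np.load('top0.npz'));S=dict(np.load('scene0.npz'))
box=[((229,253),(389.4,200)),((240,227),(396.7,217.2)),((317.5,260),(327.8,227.2)),((306,287),(322.8,211.7))]
brd=[((463.5,223),(236,334)),((383,228),(300,289)),((389,309.5),(256,245)),((471,303),(194,283))]
for nm,L,z in(('box',box,.056),('board',brd,.014)):
    X=np.array([tri([ray(T,*a),ray(S,*b)]) for a,b in L]); print(nm,X.round(4).tolist(),X.mean(0).round(4))
    P=np.array([plane(T,*a,z) for a,b in L]); P2=np.array([plane(S,*b,z) for a,b in L]); print(P.mean(0).round(4),P2.mean(0).round(4))
    Q=(P+P2)/2
    for i in range(4):
        e=P[(i+1)%4]-P[i]; e2=P2[(i+1)%4]-P2[i]; print(np.linalg.norm(e).round(4),np.degrees(np.arctan2(e[1],e[0])).round(1),np.linalg.norm(e2).round(4),np.degrees(np.arctan2(e2[1],e2[0])).round(1))
E
```

```text
box [[0.523, 0.2305, 0.0496], [0.5747, 0.2089, 0.0457], [0.5069, 0.0516, 0.0583], [0.4548, 0.0755, 0.0515]] [0.5148 0.1416 0.0513]
[0.5144 0.1408 0.056 ] [0.5178 0.1381 0.056 ]
0.0559 -21.8 0.0588 -26.2
0.1677 -113.0 0.1678 -117.0
0.0577 157.1 0.051 155.3
0.1666 66.4 0.1692 65.6
board [[0.5877, -0.2524, 0.0121], [0.5777, -0.0839, 0.0091], [0.4093, -0.0934, 0.0073], [0.4223, -0.2619, 0.0136]] [ 0.4992 -0.1729  0.0105]
[ 0.4992 -0.1721  0.014 ] [ 0.5014 -0.1742  0.014 ]
0.1684 93.6 0.1677 92.7
0.1685 -176.5 0.1655 -176.8
0.1689 -85.5 0.1673 -87.5
0.1659 3.7 0.166 3.0
```

Triangulated heights are about 51 mm for the lid and 10.5 mm for the board, which matches 56 and 14 mm within the error. The box centre is about (0.515, 0.140) with its long axis at 66.5°. The board centre is about (0.500, -0.173). Moving above the box.

>>> {"name": "carry_out", "arguments": {
  "motion": [
    [[0.29, -0.32, 0], [0, 0, -0.11], 1],
    [[0.58, -0.64, 0], [0, 0, -0.22], 1],
    [[0.875, -0.95, 0], [0, 0, -0.33], 1],
    [[0.875, -0.95, 0], [0, 0, -0.44], 1],
    [[0.875, -0.95, 0], [0, 0, -0.534], 1],
    [[0.875, -0.95, 0], [0, 0, -0.534], 1]
  ]
}}

```text
t: 0.9
tcp_pos: [0.3394, 0.3344, 0.2312]
orientation: [[-0.416, 0.91, -0.0], [0.91, 0.416, -0.0], [0.0, -0.0, -1.0]]
force: [-0.1, -0.1, -0.2]
width: 1.001
```

```bash
cat > log.py <<'E'
from h import *; import json
s=env.state(); s={k:(v.tolist() if hasattr(v,'tolist') else v) for k,v in s.items()}
open('log.jsonl','a').write(json.dumps(s)+'\n')
for k in('t','joint_positions','tcp_pos','orientation','force','wrist_torque','width'): print(k,np.round(s[k],4).tolist())
E
python3 log.py
```

```text
t 0.9
joint_positions [30.2933, 14.4365, 85.4282, 0.0065, 80.1619, 5.7315]
tcp_pos [0.3394, 0.3344, 0.2312]
orientation [[-0.4157, 0.9095, -0.0005], [0.9095, 0.4157, -0.0001], [0.0001, -0.0005, -1.0]]
force [-0.1076, -0.0891, -0.1615]
wrist_torque [0.009, -0.0168, 0.0068]
width 1.001
```

>>> {"name": "carry_out", "arguments": {
  "motion": [
    [[0.28, -0.32, 0], [0, 0, -0.11], 1],
    [[0.58, -0.64, 0], [0, 0, -0.22], 1],
    [[0.88, -0.97, 0], [0, 0, -0.33], 1],
    [[0.88, -0.97, 0], [0, 0, -0.44], 1],
    [[0.88, -0.97, 0], [0, 0, -0.534], 1],
    [[0.88, -0.97, 0], [0, 0, -0.534], 1]
  ]
}}

```text
t: 1.65
tcp_pos: [0.515, 0.1413, 0.2309]
orientation: [[0.395, 0.919, -0.001], [0.919, -0.395, 0.0], [-0.0, -0.001, -1.0]]
force: [-0.6, 0.7, 0.6]
width: 0.998
```

```bash
python3 log.py; python3 -c "
from h import *
snap('wrist','wrist1')"
```

```text
t 1.65
joint_positions [2.626, 20.2424, 76.8681, 0.0103, 82.9397, 25.8757]
tcp_pos [0.515, 0.1413, 0.2309]
orientation [[0.3948, 0.9188, -0.0009], [0.9188, -0.3948, 0.0001], [-0.0002, -0.0009, -1.0]]
force [-0.5991, 0.6529, 0.6351]
wrist_torque [0.0073, 0.0069, -0.0274]
width 0.998
```

View pics/wrist1.png

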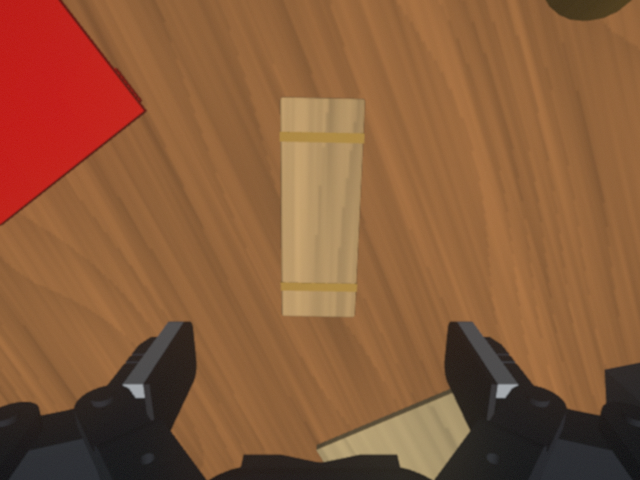

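The wrist image shows the lid with corners near (281,98), (364,98), (355,316) and (283,316), standing centred and aligned with the jaws.

```bash
python3 - <<'E'
from h import *
W=dict(np.load('wrist1.npz'));T=dict(np.load('top0.npz'))
c=[(281,98),(364,98),(355,316.5),(283,316.5)]
P=np.array([plane(W,*a,.056) for a in c]);print(P.round(4).tolist(),P.mean(0))
for i in range(4):
    e=P[(i+1)%4]-P[i];print(np.linalg.norm(e),np.degrees(np.arctan2(e[1],e[0])))
# match: wrist top is far along tool +x => +y end
t=[(229,253),(240,227),(317.5,260),(306,287)]
X=np.array([tri([ray(W,*a),ray(T,*b)]) for a,b in zip(c,t)]);print(X.round(4).tolist(),X.mean(0))
E
```

```text
[[0.5239, 0.231, 0.056], [0.5772, 0.208, 0.056], [0.5083, 0.0539, 0.056], [0.4543, 0.0771, 0.056]] [0.51591974 0.14251597 0.056     ]
0.05809279065624379 -23.350907075028182
0.16886668744225986 -114.09720229500442
0.05880402045919148 156.68747875022825
0.16891683880176053 65.66175025764797
[[0.5228, 0.232, 0.0373], [0.5762, 0.2082, 0.0486], [0.508, 0.0528, 0.0539], [0.4542, 0.0757, 0.0536]] [0.51529791 0.14221051 0.04835   ]
```

>>> {"name": "carry_out", "arguments": {
  "motion": [
    [[0, 0.003, -0.25], [0, 0, 0], 1],
    [[0, 0.003, -0.5], [0, 0, 0], 1],
    [[0, 0.003, -0.7], [0, 0, 0], 1],
    [[0, 0.003, -0.85], [0, 0, 0], 1],
    [[0, 0.003, -0.95], [0, 0, 0], 1],
    [[0, 0.003, -1.0], [0, 0, 0], 1],
    [[0, 0.003, -1.0], [0, 0, 0], 1]
  ]
}}

```text
t: 2.58
tcp_pos: [0.5146, 0.1424, 0.0314]
orientation: [[0.395, 0.918, -0.0], [0.918, -0.395, 0.0], [-0.0, -0.0, -1.0]]
force: [-1.1, 0.2, 0.4]
width: 1.0
```

```bash
python3 log.py
```

```text
t 2.575
joint_positions [2.7515, 33.5479, 92.2836, 0.0045, 54.1946, 26.0422]
tcp_pos [0.5146, 0.1424, 0.0314]
orientation [[0.3954, 0.9185, -0.0005], [0.9185, -0.3954, 0.0], [-0.0001, -0.0004, -1.0]]
force [-1.0762, 0.1899, 0.3856]
wrist_torque [-0.0162, -0.0529, 0.039]
width 1.0001
```

>>> {"name": "carry_out", "arguments": {
  "motion": [
    [[0, 0, -0.04], [0, 0, 0], 1],
    [[0, 0, -0.065], [0, 0, 0], 1],
    [[0, 0, -0.065], [0, 0, 0], 0.2],
    [[0, 0, -0.065], [0, 0, 0], 0.2],
    [[0, 0, -0.065], [0, 0, 0], -0.2],
    [[0, 0, -0.065], [0, 0, 0], -0.6],
    [[0, 0, -0.065], [0, 0, 0], -1],
    [[0, 0, -0.065], [0, 0, 0], -1]
  ],
  "force": 100
}}

```text
t: 3.58
tcp_pos: [0.5152, 0.1415, 0.0189]
orientation: [[0.398, 0.917, 0.001], [0.917, -0.398, 0.0], [0.0, 0.001, -1.0]]
force: [-0.9, -1.3, 5.3]
width: 0.689
```

```bash
python3 log.py
```

```text
t 3.575
joint_positions [2.656, 34.6766, 92.8589, 0.0047, 52.4212, 26.1261]
tcp_pos [0.5152, 0.1415, 0.0189]
orientation [[0.3983, 0.9172, 0.0008], [0.9172, -0.3983, 0.0001], [0.0004, 0.0006, -1.0]]
force [-0.8729, -1.3104, 5.2784]
wrist_torque [0.145, 0.364, -0.0288]
width 0.6893
```

Gripped at about 58.6 mm. Lifting.

>>> {"name": "carry_out", "arguments": {
  "motion": [
    [[0, 0, 0.03], [0, 0, 0], -1],
    [[0, 0, 0.08], [0, 0, 0], -1],
    [[0, 0, 0.14], [0, 0, 0], -1],
    [[0, 0, 0.2], [0, 0, 0], -1],
    [[0, 0, 0.26], [0, 0, 0], -1],
    [[0, 0, 0.3], [0, 0, 0], -1],
    [[0, 0, 0.3], [0, 0, 0], -1],
    [[0, 0, 0.3], [0, 0, 0], -1],
    [[0, 0, 0.3], [0, 0, 0], -1]
  ]
}}

```text
t: 4.7
tcp_pos: [0.5148, 0.1415, 0.0779]
orientation: [[0.398, 0.917, -0.001], [0.917, -0.398, -0.0], [-0.0, -0.001, -1.0]]
force: [-0.0, 0.5, -8.0]
width: 0.688
```

```bash
python3 log.py; python3 -c "
from h import *
snap('scene','scene2');snap('wrist','wrist2')
for i in range(4): snap('top','top2'); s=env.state(); print(s['force'],s['wrist_torque'])
a=cv2.imread('pics/scene2.png')[100:300,250:480]; b=cv2.imread('pics/wrist2.png')
cv2.imwrite('pics/c2.png',np.hstack([cv2.resize(a,(345,300)),cv2.resize(b,(400,300))]))"
```

```text
t 4.7
joint_positions [2.6598, 29.6334, 89.6811, -0.0001, 60.7401, 26.1281]
tcp_pos [0.5148, 0.1415, 0.0779]
orientation [[0.3982, 0.9173, -0.001], [0.9173, -0.3982, -0.0], [-0.0004, -0.0009, -1.0]]
force [-0.0353, 0.4667, -8.0047]
wrist_torque [-0.4042, 0.1476, 0.0099]
width 0.6883
[ 0.58165025  0.02920817 -7.88241167] [-0.41409687  0.18518983 -0.00863644]
[ 0.10630436  0.16182333 -8.4639186 ] [-0.41904618  0.21655012  0.02399452]
[ 0.27005088  0.70943854 -8.6078551 ] [-0.42616284  0.24293071 -0.02815632]
[-0.10721461 -0.59889672 -7.81672369] [-0.41850458  0.20985243 -0.08278417]
```

View pics/c2.png

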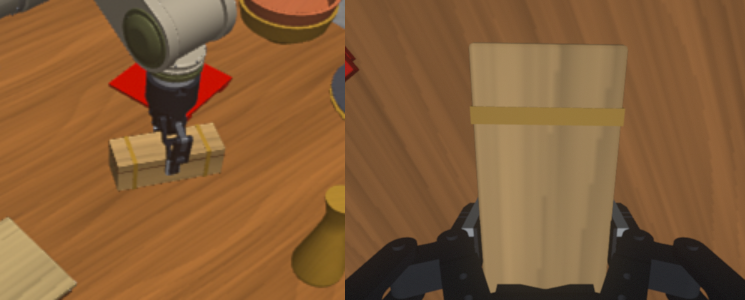

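With about 8 N on the wrist, torque of (-0.42, +0.21) puts the centre of mass 57 mm from the grip towards +tool x, i.e. world (0.40, 0.92). The heavy end is therefore the +y end, at the top of the wrist image. There is no visible sag. Laying it back down.

>>> {"name": "carry_out", "arguments": {
  "motion": [
    [[0, 0, -0.06], [0, 0, 0], -1],
    [[0, 0, -0.13], [0, 0, 0], -1],
    [[0, 0, -0.2], [0, 0, 0], -1],
    [[0, 0, -0.24], [0, 0, 0], -1],
    [[0, 0, -0.265], [0, 0, 0], -1],
    [[0, 0, -0.28], [0, 0, 0], -1],
    [[0, 0, -0.29], [0, 0, 0], -1],
    [[0, 0, -0.3], [0, 0, 0], -1],
    [[0, 0, -0.3], [0, 0, 0], -1]
  ]
}}

```text
t: 6.12
tcp_pos: [0.5152, 0.1415, 0.019]
orientation: [[0.398, 0.917, 0.001], [0.917, -0.398, 0.0], [0.0, 0.001, -1.0]]
force: [-1.8, -0.9, -1.7]
width: 0.685
```

```bash
python3 log.py
```

```text
t 6.125
joint_positions [2.6562, 34.6668, 92.8611, -0.0007, 52.4131, 26.123]
tcp_pos [0.5152, 0.1415, 0.019]
orientation [[0.3982, 0.9173, 0.001], [0.9173, -0.3982, 0.0], [0.0004, 0.0009, -1.0]]
force [-1.7826, -0.9171, -1.6697]
wrist_torque [-0.2747, 0.4542, 0.103]
width 0.6853
```

>>> {"name": "carry_out", "arguments": {
  "motion": [
    [[0, 0, -0.003], [0, 0, 0], -1],
    [[0, 0, -0.003], [0, 0, 0], -0.2],
    [[0, 0, -0.003], [0, 0, 0], 1],
    [[0, 0, -0.003], [0, 0, 0], 1],
    [[0, 0, -0.003], [0, 0, 0], 1],
    [[0, 0, -0.003], [0, 0, 0], 1],
    [[0, 0, 0.15], [0, 0, 0], 1],
    [[0, 0, 0.4], [0, 0, 0], 1],
    [[0, 0, 0.7], [0, 0, 0], 1],
    [[0, 0, 0.7], [0, 0, 0], 1]
  ]
}}

```text
t: 7.38
tcp_pos: [0.5169, 0.1418, 0.1625]
orientation: [[0.398, 0.917, 0.009], [0.917, -0.398, 0.001], [0.004, 0.008, -1.0]]
force: [1.0, 0.9, -0.9]
width: 0.997
```

```bash
python3 log.py; cat > fit.py <<'E'
from h import *; import json
from scipy.optimize import least_squares
from scipy.spatial.transform import Rotation as R
L=[json.loads(l) for l in open('log.jsonl')]
L.append(dict(joint_positions=[60.316,21.832,74.372,0,83.8584,-12.337],tcp_pos=[.16389,.52478,.23087],orientation=[[-.954516,.298158,-.00053],[.298158,.954516,-.00095],[.00022,-.00106,-1]]))
def rot(ax,a): return R.from_rotvec(np.array(ax)*np.radians(a)).as_matrix()
# params: d1,a1,off(y), a2, a3(x), d4, d6, j4sign,...
def fk(p,q,s4=1):
    d1,a2,a3,d4,off,d6,a1,b2=p
    A=rot([0,0,1],q[0]); pos=np.array([0,0,d1])+A@np.array([a1,off,0])
    A2=A@rot([0,1,0],q[1]); pos=pos+A2@np.array([b2,0,a2])
    A3=A2@rot([0,1,0],q[2]); pos=pos+A3@np.array([a3,0,d4])
    A4=A3@rot([0,0,1],s4*q[3]); A5=A4@rot([0,1,0],q[4]); A6=A5@rot([0,0,1],q[5])
    return pos+A6@np.array([0,0,d6]),A6
def load(n=None): return L
if __name__=='__main__':
    f=lambda p:np.concatenate([fk(p,np.array(l['joint_positions']))[0]-l['tcp_pos'] for l in L])
    r=least_squares(lambda p:np.concatenate([f(p),1e-3*(p-np.array([.3,.35,0,.35,.12,.25,0,0]))]),[.3,.35,0,.35,.12,.25,0,0])
    print(r.x.round(4),np.abs(f(r.x)).max()); np.save('p.npy',r.x)
    for l in L[:2]: print(fk(r.x,l['joint_positions'])[1].round(3).tolist(),np.round(l['orientation'],3).tolist())
E
python3 fit.py
```

```text
t 7.375
joint_positions [2.6699, 23.6876, 83.4756, 0.0044, 72.3087, 26.1312]
tcp_pos [0.5169, 0.1418, 0.1625]
orientation [[0.3981, 0.9173, 0.0092], [0.9173, -0.3982, 0.0005], [0.0041, 0.0082, -1.0]]
force [1.0161, 0.9437, -0.9144]
wrist_torque [0.0092, -0.0304, -0.0378]
width 0.9971
[ 0.132   0.5371  0.103   0.3508  0.1175  0.2594 -0.      0.    ] 1.580669748102448e-05
[[-0.91, -0.416, -0.0], [-0.416, 0.91, -0.0], [0.0, 0.0, -1.0]] [[-0.416, 0.91, -0.0], [0.91, 0.416, -0.0], [0.0, -0.0, -1.0]]
[[-0.919, 0.395, -0.001], [0.395, 0.919, 0.0], [0.001, -0.0, -1.0]] [[0.395, 0.919, -0.001], [0.919, -0.395, 0.0], [-0.0, -0.001, -1.0]]
```

>>> {"name": "carry_out", "arguments": {
  "motion": [
    [[0, 0, 0.15], [0.1, 0.05, 0], 1],
    [[0, 0, 0.25], [0.2, 0.1, 0], 1],
    [[0, 0, 0.25], [0.3, 0.1, 0], 1],
    [[0, 0, 0.25], [0.3, 0.1, 0], 1]
  ]
}}

```text
t: 7.88
tcp_pos: [0.5149, 0.14, 0.2065]
orientation: [[0.431, 0.889, -0.152], [0.83, -0.325, 0.453], [0.353, -0.322, -0.879]]
force: [-1.0, 0.3, -0.4]
width: 0.999
```

```bash
python3 log.py; python3 fit.py; python3 -c "
from h import *
d=snap('top','top3');snap('scene','scene3')"
```

```text
t 7.875
joint_positions [-9.8048, 24.9203, 79.008, 24.8411, 90.5208, 10.9502]
tcp_pos [0.5149, 0.14, 0.2065]
orientation [[0.431, 0.8894, -0.1524], [0.8304, -0.3248, 0.4526], [0.3531, -0.3216, -0.8786]]
force [-1.0375, 0.284, -0.3855]
wrist_torque [-0.2537, -0.0978, 0.0041]
width 0.9988
[0.1301 0.5371 0.103  0.3508 0.1175 0.2575 0.     0.    ] 2.8633433702129896e-06
[[-0.91, -0.416, -0.0], [-0.416, 0.91, -0.0], [0.0, 0.0, -1.0]] [[-0.416, 0.91, -0.0], [0.91, 0.416, -0.0], [0.0, -0.0, -1.0]]
[[-0.919, 0.395, -0.001], [0.395, 0.919, 0.0], [0.001, -0.0, -1.0]] [[0.395, 0.919, -0.001], [0.919, -0.395, 0.0], [-0.0, -0.001, -1.0]]
```

View pics/scene3.png

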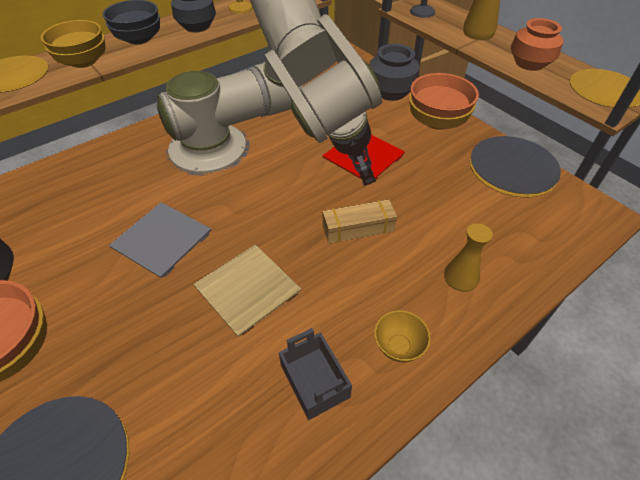

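The arm model fits to under 0.01 mm. Next I'll plan the standing pose by IK over approach azimuth and grip sense.

```bash
cat > ik.py <<'E'
from fit import *
p=np.load('p.npy'); C=rot([0,0,1],90)
lo=np.array([-178.18,-50.72,12.68,-81.47,9.98,-165.26]);hi=np.array([178.18,133.34,142.11,261.47,163.14,165.26])
def FK(q): x,A=fk(p,q); return x,A@C
def err(q,x,A):
    X,B=FK(q); return np.concatenate([(X-x)*5,R.from_matrix(A.T@B).as_rotvec()])
def ik(x,A,q0):
    r=least_squares(err,np.clip(q0,lo+.1,hi-.1),args=(x,A),bounds=(lo,hi),x_scale=30.)
    return r.x,np.abs(r.fun).max()
E
python3 - <<'E'
from ik import *
l=L[-2]; X,A=FK(l['joint_positions']); print(X-l['tcp_pos'],np.abs(A-np.array(l['orientation'])).max())
rng=np.random.default_rng(0)
bc=np.array([.500,-.173,.101])
for s in(1,-1):
  for ph in range(-180,180,20):
    z=np.array([np.cos(np.radians(ph)),np.sin(np.radians(ph)),0]); x=np.array([0,0,-s]); A=np.column_stack([x,np.cross(z,x),z])
    sols=[]
    for k in range(12):
        q,e=ik(bc+.0095*z,A,rng.uniform(lo,hi))
        if e<1e-4 and not any(np.abs(q-o).max()<2 for o in sols): sols.append(q)
    for q in sols:
        print(s,ph,q.round(0).astype(int), 'margin',np.minimum(q-lo,hi-q).min().round(0))
E
```

```text
[-9.26836632e-07  4.92483061e-08 -1.99620744e-08] 5.551115123125783e-16
1 -180 [-22  66  50 -42 146  53] margin 17.0
1 -160 [-16  64  57 -55 134  46] margin 27.0
1 -140 [-11  60  68 -64 120  45] margin 18.0
1 -120 [ -7  56  80 -73 106  49] margin 9.0
1 -80 [ -6  51 108 255  84  70] margin 6.0
1 -60 [-12  52 122 228  86  85] margin 20.0
1 -40 [-25  56 133 195  99  92] margin 9.0
1 -20 [-43  60 139 156 107  83] margin 3.0
1 0 [-57  56 134 122  96  81] margin 8.0
1 20 [-62  52 123  98  89  95] margin 19.0
1 40 [-62  51 109  79  94 109] margin 33.0
1 60 [-58  53  95  65 105 119] margin 47.0
1 80 [-53  56  81  55 118 124] margin 42.0
1 100 [-47  60  69  46 131 124] margin 32.0
1 120 [-41  63  58  33 144 118] margin 19.0
1 140 [-35  66  51  12 153 101] margin 10.0
1 160 [-28  67  48 -19 154  73] margin 9.0
-1 -180 [ -22   66   50  -42  146 -127] margin 17.0
-1 -160 [ -16   64   57  -55  134 -134] margin 27.0
-1 -140 [ -11   60   68  -64  120 -135] margin 18.0
-1 -120 [  -7   56   80  -73  106 -131] margin 9.0
-1 -80 [  -6   51  108  255   84 -110] margin 6.0
-1 -60 [-12  52 122 228  86 -95] margin 20.0
-1 -40 [-25  56 133 195  99 -88] margin 9.0
-1 -20 [-43  60 139 156 107 -97] margin 3.0
-1 0 [-57  56 134 122  96 -99] margin 8.0
-1 20 [-62  52 123  98  89 -85] margin 19.0
-1 40 [-62  51 109  79  94 -71] margin 33.0
-1 60 [-58  53  95  65 105 -61] margin 47.0
-1 80 [-53  56  81  55 118 -56] margin 45.0
-1 100 [-47  60  69  46 131 -56] margin 32.0
-1 120 [-41  63  58  33 144 -62] margin 19.0
-1 140 [-35  66  51  12 153 -79] margin 10.0
-1 160 [ -28   67   48  -19  154 -107] margin 9.0
```

```bash
cat > path.py <<'E'
from ik import *
def path(q,x0,A0,segs):
    # segs: (dx, rotvec deg, n)
    x=np.array(x0);A=np.array(A0)
    for dx,rv,n in segs:
        for i in range(n):
            x=x+np.array(dx)/n; A=R.from_rotvec(np.radians(rv)/n).as_matrix()@A
            q2,e=ik(x,A,q); dq=np.abs(q2-q).max(); q=q2
            if e>1e-4 or dq>40: print('BAD',i,e,dq,q.round(0))
        print(x.round(3),'q',q.round(1),'margin',np.minimum(q-lo,hi-q).min().round(1))
    return q,x,A
E
python3 - <<'E'
from path import *
T=dict(np.load('top0.npz'))
for n,u,v in(('bowl',343,118),('vase',236,136),('planter',427,150)): print(n,plane(T,u,v,0.0).round(3))
a=np.radians(-113.5); A=np.column_stack([[np.cos(a),np.sin(a),0],[np.cos(a-np.pi/2),np.sin(a-np.pi/2),0],[0,0,-1]])
q,e=ik([.5155,.1418,.0185],A,[2.7,34,92,0,54,-153]);print(q,e)
for ph in(60,75,90):
  print(ph)
  yaw=ph+113.5-360
  ax=np.array([np.cos(np.radians(ph)),np.sin(np.radians(ph)),0]); rv=np.cross([0,0,-1],ax)*90
  print(rv/90)
  q1,x,A1=path(q,[.5155,.1418,.0185],A,[([0,0,.2],[0,0,0],4),([-.0155,-.15,.05],[0,0,yaw/2],10),([0,-.165,0],[0,0,yaw/2],10),([0.0095*ax[0],.0095*ax[1],-.02],rv,10),([0,0,-.14],[0,0,0],7)])
  print(A1.round(2).tolist())
E
```

```text
bowl [ 0.819 -0.001  0.   ]
vase [0.779 0.23  0.   ]
planter [ 0.748 -0.181  0.   ]
[ 2.68457676e+00  3.47508996e+01  9.27844356e+01 -1.23679230e-07
  5.24646648e+01 -1.53815423e+02] 1.4477545406637533e-09
60
[ 0.8660254 -0.5        0.       ]
[0.516 0.142 0.219] q [   2.7   20.8   78.1    0.    81.1 -153.8] margin 11.4
[ 0.5   -0.008  0.269] q [-14.5  15.3  77.9  -0.   86.8 -77.8] margin 64.2
[ 0.5   -0.173  0.269] q [-31.9  18.3  73.5  -0.   88.2  -1.9] margin 60.8
[ 0.505 -0.165  0.249] q [-58.5  37.7  93.   70.6 111.2 -44.3] margin 49.1
[ 0.505 -0.165  0.109] q [-58.5  52.2  95.1  65.5 104.9 -60.5] margin 47.0
[[-0.0, 0.87, 0.5], [0.0, -0.5, 0.87], [1.0, 0.0, -0.0]]
75
[ 0.96592583 -0.25881905  0.        ]
[0.516 0.142 0.219] q [   2.7   20.8   78.1    0.    81.1 -153.8] margin 11.4
[ 0.5   -0.008  0.269] q [-14.5  15.3  77.9  -0.   86.8 -85.3] margin 64.2
[ 0.5   -0.173  0.269] q [-31.9  18.3  73.5  -0.   88.2 -16.9] margin 60.8
[ 0.502 -0.164  0.249] q [-54.7  41.7  82.7  64.9 121.9 -41.6] margin 41.3
[ 0.502 -0.164  0.109] q [-54.7  54.6  84.7  57.8 114.7 -56.5] margin 48.5
[[-0.0, 0.97, 0.26], [-0.0, -0.26, 0.97], [1.0, -0.0, -0.0]]
90
[ 1.000000e+00 -6.123234e-17  0.000000e+00]
[0.516 0.142 0.219] q [   2.7   20.8   78.1    0.    81.1 -153.8] margin 11.4
[ 0.5   -0.008  0.269] q [-14.5  15.3  77.9  -0.   86.8 -92.8] margin 64.2
[ 0.5   -0.173  0.269] q [-31.9  18.3  73.5  -0.   88.2 -31.9] margin 60.8
[ 0.5   -0.164  0.249] q [-50.5  45.6  72.8  60.  132.7 -40.4] margin 30.4
[ 0.5   -0.164  0.109] q [-50.5  57.3  74.8  50.9 124.9 -54.9] margin 38.2
[[-0.0, 1.0, 0.0], [-0.0, -0.0, 1.0], [1.0, 0.0, -0.0]]
```

>>> {"name": "carry_out", "arguments": {
  "motion": [
    [[0, 0, 0], [-0.1, -0.033, 0], 1],
    [[0, 0, 0], [-0.2, -0.067, 0], 1],
    [[0, 0, 0], [-0.3, -0.1, 0], 1],
    [[0, 0, 0], [-0.3, -0.1, 0], 1]
  ]
}}

```text
t: 8.48
tcp_pos: [0.5142, 0.1442, 0.2089]
orientation: [[0.394, 0.919, 0.001], [0.919, -0.394, -0.001], [-0.0, 0.002, -1.0]]
force: [0.1, 0.1, 0.2]
width: 1.001
```

>>> {"name": "carry_out", "arguments": {
  "motion": [
    [[0, 0, 0], [0, 0, 0.11], 1],
    [[0, 0, 0], [0, 0, 0.22], 1],
    [[0, 0, 0], [0, 0, 0.33], 1],
    [[0, 0, 0], [0, 0, 0.44], 1],
    [[0, 0, 0], [0, 0, 0.55], 1],
    [[0, 0, 0], [0, 0, 0.66], 1],
    [[0, 0, 0], [0, 0, 0.77], 1],
    [[0, 0, 0], [0, 0, 0.88], 1],
    [[0, 0, 0], [0, 0, 1], 1],
    [[0, 0, 0], [0, 0, 1], 1]
  ]
}}

```text
t: 9.72
tcp_pos: [0.5151, 0.1415, 0.2081]
orientation: [[-0.917, 0.4, -0.001], [0.4, 0.917, 0.001], [0.001, 0.001, -1.0]]
force: [-0.0, -0.2, -0.2]
width: 1.002
```

>>> {"name": "carry_out", "arguments": {
  "motion": [
    [[0, 0, 0], [0, 0, 0.11], 1],
    [[0, 0, 0], [0, 0, 0.22], 1],
    [[0, 0, 0], [0, 0, 0.33], 1],
    [[0, 0, 0], [0, 0, 0.44], 1],
    [[0, 0, 0], [0, 0, 0.55], 1],
    [[0, 0, 0], [0, 0, 0.66], 1],
    [[0, 0, 0], [0, 0, 0.77], 1],
    [[0, 0, 0], [0, 0, 0.88], 1],
    [[0, 0, 0], [0, 0, 1], 1],
    [[0, 0, 0], [0, 0, 1], 1]
  ]
}}

```text
t: 10.98
tcp_pos: [0.515, 0.1415, 0.2082]
orientation: [[-0.403, -0.915, -0.0], [-0.915, 0.403, 0.001], [-0.0, 0.001, -1.0]]
force: [-0.1, -0.4, -0.2]
width: 1.003
```

```bash
python3 log.py; python3 -c "
from h import *
snap('wrist','wrist4')"
```

```text
t 10.975
joint_positions [2.6358, 21.2664, 79.182, 0.038, 79.5751, -153.6118]
tcp_pos [0.515, 0.1415, 0.2082]
orientation [[-0.4029, -0.9152, -0.0004], [-0.9152, 0.4029, 0.0006], [-0.0004, 0.0007, -1.0]]
force [-0.0671, -0.3734, -0.1535]
wrist_torque [-0.0294, 0.0109, -0.0074]
width 1.0035
```

View pics/wrist4.png

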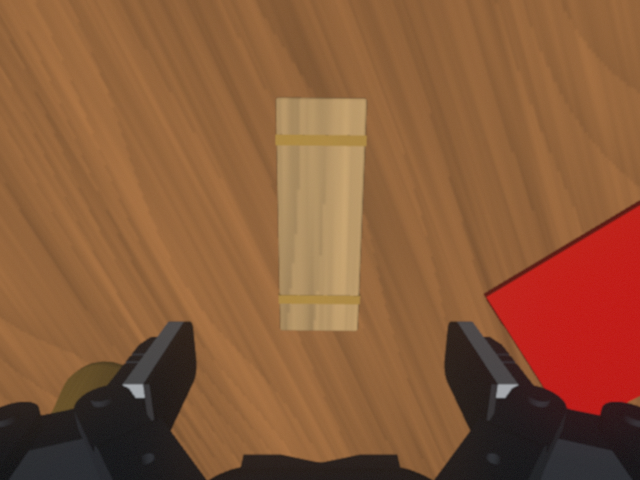

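The box lies as left, at wrist (276..366, 98..331), aligned with the jaws; the heavy end is now at the bottom. Lowering and regripping at 120 N.

>>> {"name": "carry_out", "arguments": {
  "motion": [
    [[0, 0, -0.25], [0, 0, 0], 1],
    [[0, 0, -0.5], [0, 0, 0], 1],
    [[0, 0, -0.7], [0, 0, 0], 1],
    [[0, 0, -0.85], [0, 0, 0], 1],
    [[0, 0, -0.92], [0, 0, 0], 1],
    [[0, 0, -0.95], [0, 0, 0], 1],
    [[0, 0, -0.95], [0, 0, 0], 0.3],
    [[0, 0, -0.95], [0, 0, 0], 0],
    [[0, 0, -0.95], [0, 0, 0], -0.3],
    [[0, 0, -0.95], [0, 0, 0], -0.6],
    [[0, 0, -0.95], [0, 0, 0], -1],
    [[0, 0, -0.95], [0, 0, 0], -1]
  ],
  "force": 120
}}

```text
t: 12.52
tcp_pos: [0.5156, 0.1416, 0.0197]
orientation: [[-0.399, -0.917, 0.002], [-0.917, 0.399, 0.0], [-0.001, -0.002, -1.0]]
force: [0.7, 0.1, 7.0]
width: 0.686
```

>>> {"name": "carry_out", "arguments": {
  "motion": [
    [[0, 0, 0.03], [0, 0, 0], -1],
    [[0, 0, 0.08], [0, 0, 0], -1],
    [[0, 0, 0.15], [0, 0, 0], -1],
    [[0, 0, 0.25], [0, 0, 0], -1],
    [[0, 0, 0.36], [0, 0, 0], -1],
    [[0, 0, 0.48], [0, 0, 0], -1],
    [[0, 0, 0.6], [0, 0, 0], -1],
    [[0, 0, 0.72], [0, 0, 0], -1],
    [[0, 0, 0.84], [0, 0, 0], -1],
    [[0, 0, 0.95], [0, 0, 0], -1],
    [[0, 0, 1], [0, 0, 0], -1],
    [[0, 0, 1], [0, 0, 0], -1]
  ]
}}

```text
t: 14.02
tcp_pos: [0.5148, 0.1415, 0.2187]
orientation: [[-0.398, -0.917, 0.001], [-0.917, 0.398, -0.0], [-0.0, -0.001, -1.0]]
force: [0.4, -0.2, -8.6]
width: 0.681
```

```bash
python3 log.py
```

```text
t 14.025
joint_positions [2.6626, 20.7366, 78.2001, -0.0054, 81.0318, -153.8696]
tcp_pos [0.5148, 0.1415, 0.2187]
orientation [[-0.3982, -0.9173, 0.0006], [-0.9173, 0.3982, -0.0001], [-0.0002, -0.0005, -1.0]]
force [0.4438, -0.1753, -8.5892]
wrist_torque [-0.4705, 0.1649, -0.0186]
width 0.6814
```

Torque again shows the heavy end towards +y. Carrying over the board while yawing.

>>> {"name": "carry_out", "arguments": {
  "motion": [
    [[0, -0.03, 0.05], [0, 0, -0.04], -1],
    [[0, -0.1, 0.1], [0, 0, -0.11], -1],
    [[0, -0.18, 0.15], [0, 0, -0.2], -1],
    [[-0.01, -0.26, 0.2], [0, 0, -0.29], -1],
    [[-0.01, -0.34, 0.25], [0, 0, -0.38], -1],
    [[-0.02, -0.42, 0.25], [0, 0, -0.47], -1],
    [[-0.02, -0.5, 0.25], [0, 0, -0.56], -1],
    [[-0.03, -0.58, 0.25], [0, 0, -0.65], -1],
    [[-0.03, -0.66, 0.25], [0, 0, -0.74], -1],
    [[-0.04, -0.73, 0.25], [0, 0, -0.81], -1],
    [[-0.04, -0.77, 0.25], [0, 0, -0.85], -1],
    [[-0.04, -0.786, 0.25], [0, 0, -0.87], -1]
  ]
}}

```text
t: 15.52
tcp_pos: [0.5065, -0.0158, 0.2672]
orientation: [[-0.979, 0.206, -0.002], [0.206, 0.979, 0.001], [0.003, 0.001, -1.0]]
force: [0.5, -0.7, -7.9]
width: 0.685
```

>>> {"name": "carry_out", "arguments": {
  "motion": [
    [[0, -0.03, 0], [0, 0, -0.04], -1],
    [[0, -0.1, 0], [0, 0, -0.11], -1],
    [[0, -0.18, 0], [0, 0, -0.2], -1],
    [[-0.01, -0.26, 0], [0, 0, -0.29], -1],
    [[-0.01, -0.34, 0], [0, 0, -0.38], -1],
    [[-0.02, -0.42, 0], [0, 0, -0.47], -1],
    [[-0.02, -0.5, 0], [0, 0, -0.56], -1],
    [[-0.03, -0.58, 0], [0, 0, -0.65], -1],
    [[-0.03, -0.66, 0], [0, 0, -0.74], -1],
    [[-0.04, -0.73, 0], [0, 0, -0.81], -1],
    [[-0.04, -0.77, 0], [0, 0, -0.85], -1],
    [[-0.04, -0.786, 0], [0, 0, -0.87], -1]
  ]
}}

```text
t: 17.02
tcp_pos: [0.499, -0.1727, 0.2677]
orientation: [[0.002, 1.0, -0.001], [1.0, -0.002, 0.001], [0.001, -0.001, -1.0]]
force: [-0.2, 0.2, -8.4]
width: 0.69
```

```bash
python3 log.py
```

```text
t 17.025
joint_positions [-31.9726, 18.2293, 73.7464, 0.0452, 88.0914, -31.851]
tcp_pos [0.499, -0.1727, 0.2677]
orientation [[0.0021, 1.0, -0.0006], [1.0, -0.0021, 0.0013], [0.0013, -0.0006, -1.0]]
force [-0.2153, 0.1751, -8.4369]
wrist_torque [0.4692, 0.0247, -0.0271]
width 0.6896
```

>>> {"name": "carry_out", "arguments": {
  "motion": [
    [[0, 0, 0], [0.03, 0, 0], -1],
    [[0, 0, 0], [0.08, 0, 0], -1],
    [[0, 0, 0], [0.14, 0, 0], -1],
    [[0, 0, 0], [0.2, 0, 0], -1],
    [[0, 0.01, 0], [0.26, 0, 0], -1],
    [[0, 0.01, 0], [0.32, 0, 0], -1],
    [[0, 0.02, 0], [0.38, 0, 0], -1],
    [[0, 0.02, 0], [0.44, 0, 0], -1],
    [[0, 0.02, 0], [0.49, 0, 0], -1],
    [[0, 0.02, 0], [0.52, 0, 0], -1],
    [[0, 0.02, 0], [0.53, 0, 0], -1],
    [[0, 0.02, 0], [0.53, 0, 0], -1]
  ]
}}

```text
t: 18.52
tcp_pos: [0.4991, -0.1688, 0.2683]
orientation: [[0.001, 1.0, 0.0], [0.674, -0.001, 0.739], [0.739, -0.001, -0.674]]
force: [-0.5, -0.5, -8.2]
width: 0.686
```

```bash
python3 log.py
```

```text
t 18.525
joint_positions [-46.7455, 30.2989, 67.9014, 34.2448, 115.8805, -41.0235]
tcp_pos [0.4991, -0.1688, 0.2683]
orientation [[0.0009, 1.0, 0.0], [0.6739, -0.0006, 0.7388], [0.7388, -0.0007, -0.6739]]
force [-0.5385, -0.4524, -8.2155]
wrist_torque [-1.0177, 0.015, 0.0122]
width 0.6856
```

>>> {"name": "carry_out", "arguments": {
  "motion": [
    [[0, 0, 0], [0.02, 0, 0], -1],
    [[0, 0, 0], [0.06, 0, 0], -1],
    [[0, 0, 0], [0.12, 0, 0], -1],
    [[0, 0, 0], [0.18, 0, 0], -1],
    [[0, 0.01, 0], [0.24, 0, 0], -1],
    [[0, 0.02, 0], [0.3, 0, 0], -1],
    [[0, 0.02, 0], [0.36, 0, 0], -1],
    [[0, 0.03, 0], [0.41, 0, 0], -1],
    [[0, 0.03, 0], [0.45, 0, 0], -1],
    [[0, 0.03, 0], [0.47, 0, 0], -1],
    [[0, 0.03, 0], [0.47, 0, 0], -1],
    [[0, 0.03, 0], [0.47, 0, 0], -1]
  ]
}}

```text
t: 20.02
tcp_pos: [0.4991, -0.1629, 0.2686]
orientation: [[0.0, 1.0, -0.0], [0.002, 0.0, 1.0], [1.0, -0.0, -0.002]]
force: [-0.7, 0.1, -7.9]
width: 0.685
```

```bash
python3 log.py;  python3 -c "
from h import *
for n in('scene','top','wrist'): snap(n,n+'5')
a=cv2.imread('pics/scene5.png')[80:380,60:460]; b=cv2.imread('pics/wrist5.png')
t=cv2.imread('pics/top5.png')
cv2.imwrite('pics/c5.png',np.vstack([cv2.resize(a,(800,600))[:600]]))
cv2.imwrite('pics/d5.png',np.hstack([cv2.resize(b,(400,300)),cv2.resize(t,(400,300))]))"
```

```text
t 20.025
joint_positions [-50.4804, 43.9653, 72.3008, 61.6764, 133.7079, -37.8479]
tcp_pos [0.4991, -0.1629, 0.2686]
orientation [[0.0004, 1.0, -0.0], [0.0018, 0.0, 1.0], [1.0, -0.0004, -0.0018]]
force [-0.7161, 0.1132, -7.8818]
wrist_torque [-1.7933, -0.0176, 0.0183]
width 0.6854
```

View pics/c5.png

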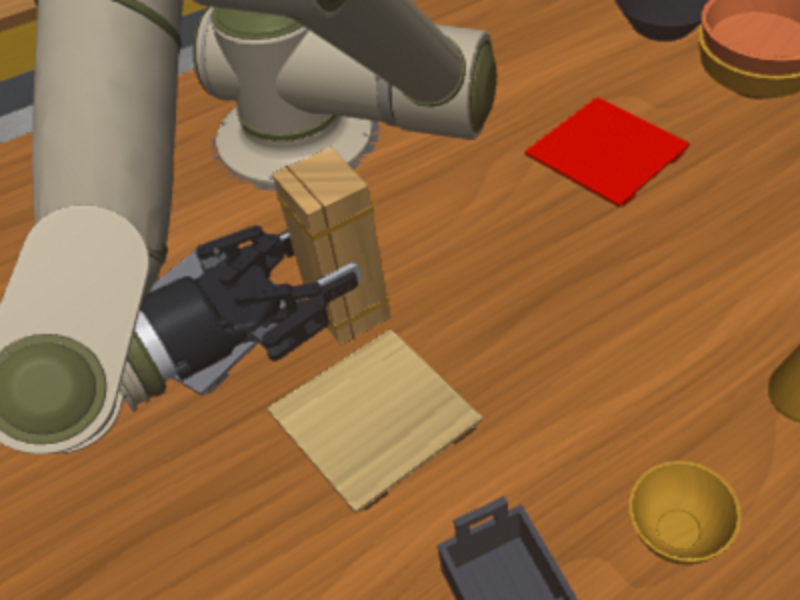

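View pics/d5.png

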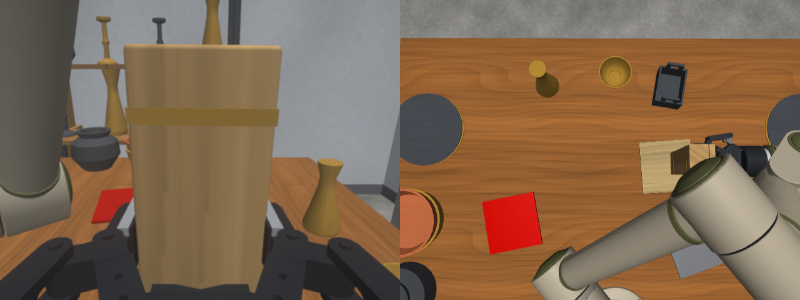

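```bash
python3 - <<'E'
from h import *
S=dict(np.load('scene5.npz'))
for sx in(1,-1):
  for sy in(1,-1):
    a=proj(S,[.499+sx*.03,-.172+sy*.028,.2686+.085]);b=proj(S,[.499+sx*.03,-.172+sy*.028,.2686-.085]);print(sx,sy,a.round(1),b.round(1))
im=S['image'][140:270,180:270,::-1]
cv2.imwrite('pics/e5.png',cv2.resize(im,None,fx=4.5,fy=4.5,interpolation=cv2.INTER_CUBIC))
E
```

```text
1 1 [244.  170.7] [256.2 238.1]
1 -1 [213.3 185.4] [230.7 252.2]
-1 1 [225.3 151.8] [239.8 219.7]
-1 -1 [195.2 165.3] [214.8 232.9]
```

View pics/e5.png

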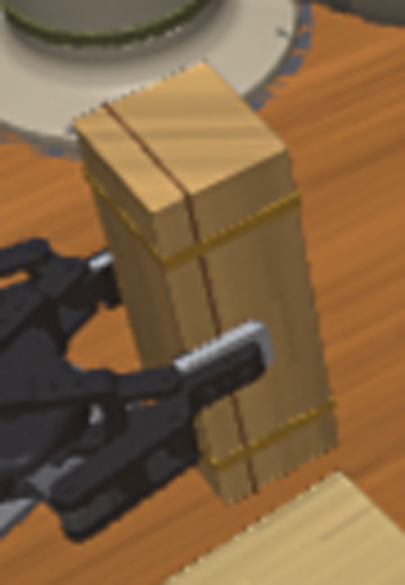

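The box hangs upright: measured edges agree with the predicted vertical ones within about 1°, front edge (214,188)→(231,252) and right edge (244,174)→(255,239). Lowering to about 20 mm above the board, then feeling down.

>>> {"name": "carry_out", "arguments": {
  "motion": [
    [[0, 0, -0.04], [0, 0, 0], -1],
    [[0, 0, -0.12], [0, 0, 0], -1],
    [[0, 0, -0.2], [0, 0, 0], -1],
    [[0, 0, -0.3], [0, 0, 0], -1],
    [[0, 0, -0.4], [0, 0, 0], -1],
    [[0, 0, -0.5], [0, 0, 0], -1],
    [[0, 0, -0.6], [0, 0, 0], -1],
    [[0, 0, -0.68], [0, 0, 0], -1],
    [[0, 0, -0.73], [0, 0, 0], -1],
    [[0, 0, -0.75], [0, 0, 0], -1],
    [[0, 0, -0.75], [0, 0, 0], -1]
  ]
}}

```text
t: 21.55
tcp_pos: [0.4991, -0.1629, 0.1184]
orientation: [[0.001, 1.0, -0.0], [0.0, 0.0, 1.0], [1.0, -0.001, -0.0]]
force: [0.1, 0.8, -7.5]
width: 0.686
```

```bash
python3 log.py;  python3 -c "
from h import *
S=snap('scene','scene6')
cv2.imwrite('pics/e6.png',cv2.resize(S['image'][190:350,130:330,::-1],None,fx=3.7,fy=3.7,interpolation=cv2.INTER_CUBIC))"
```

```text
t 21.55
joint_positions [-50.4827, 56.3345, 75.0997, 51.2516, 125.3289, -54.1665]
tcp_pos [0.4991, -0.1629, 0.1184]
orientation [[0.0009, 1.0, -0.0], [0.0002, 0.0, 1.0], [1.0, -0.0009, -0.0002]]
force [0.1405, 0.8257, -7.4821]
wrist_torque [-1.7484, -0.0087, -0.0406]
width 0.6857
```

View pics/e6.png

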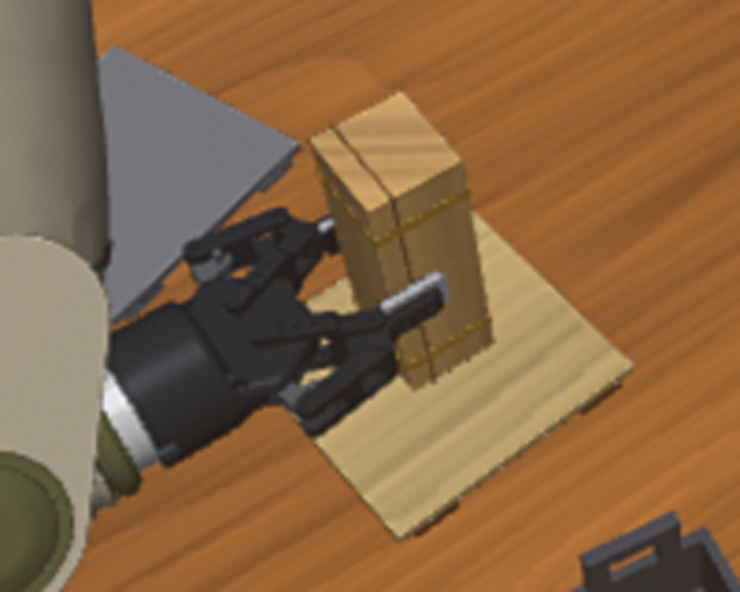

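>>> {"name": "carry_out", "arguments": {
  "motion": [
    [[0, 0, -0.015], [0, 0, 0], -1],
    [[0, 0, -0.03], [0, 0, 0], -1],
    [[0, 0, -0.045], [0, 0, 0], -1],
    [[0, 0, -0.06], [0, 0, 0], -1],
    [[0, 0, -0.07], [0, 0, 0], -1],
    [[0, 0, -0.075], [0, 0, 0], -1],
    [[0, 0, -0.075], [0, 0, 0], -1]
  ]
}}

```text
t: 22.48
tcp_pos: [0.499, -0.1628, 0.1033]
orientation: [[0.001, 1.0, -0.0], [-0.0, 0.0, 1.0], [1.0, -0.001, 0.0]]
force: [-0.3, -0.4, -8.0]
width: 0.685
```

>>> {"name": "carry_out", "arguments": {
  "motion": [
    [[0, 0, -0.003], [0, 0, 0], -1],
    [[0, 0, -0.007], [0, 0, 0], -1],
    [[0, 0, -0.01], [0, 0, 0], -1],
    [[0, 0, -0.01], [0, 0, 0], -1]
  ]
}}

```text
t: 22.98
tcp_pos: [0.499, -0.1628, 0.1013]
orientation: [[0.001, 1.0, -0.0], [-0.0, 0.0, 1.0], [1.0, -0.001, 0.0]]
force: [-0.2, 0.9, -7.6]
width: 0.684
```

>>> {"name": "carry_out", "arguments": {
  "motion": [
    [[0, 0, -0.003], [0, 0, 0], -1],
    [[0, 0, -0.007], [0, 0, 0], -1],
    [[0, 0, -0.007], [0, 0, 0], -1]
  ]
}}

```text
t: 23.35
tcp_pos: [0.499, -0.1628, 0.0999]
orientation: [[0.001, 1.0, 0.0], [-0.0, -0.0, 1.0], [1.0, -0.001, 0.0]]
force: [-0.4, 0.2, -7.5]
width: 0.685
```

```bash
python3 log.py
```

```text
t 23.35
joint_positions [-50.4852, 58.0248, 75.0044, 50.4012, 124.3316, -55.6443]
tcp_pos [0.499, -0.1628, 0.0999]
orientation [[0.0013, 1.0, 0.0], [-0.0001, -0.0, 1.0], [1.0, -0.0013, 0.0001]]
force [-0.4167, 0.2062, -7.5419]
wrist_torque [-1.8324, -0.0351, 0.0191]
width 0.6851
```

Not in contact yet; continuing by about 1 mm at a time.

>>> {"name": "carry_out", "arguments": {
  "motion": [
    [[0, 0, -0.003], [0, 0, 0], -1],
    [[0, 0, -0.006], [0, 0, 0], -1],
    [[0, 0, -0.006], [0, 0, 0], -1]
  ]
}}

```text
t: 23.72
tcp_pos: [0.4989, -0.1629, 0.0993]
orientation: [[0.0, 1.0, -0.0], [-0.001, 0.0, 1.0], [1.0, -0.0, 0.001]]
force: [-1.4, -0.9, -0.4]
width: 0.684
```

>>> {"name": "carry_out", "arguments": {
  "motion": [
    [[0, 0, -0.003], [0, 0, 0], -1],
    [[0, 0, -0.006], [0, 0, 0], -1],
    [[0, 0, -0.006], [0, 0, 0], -1]
  ]
}}

```text
t: 24.1
tcp_pos: [0.4988, -0.163, 0.0992]
orientation: [[-0.001, 1.0, -0.001], [-0.002, 0.001, 1.0], [1.0, 0.001, 0.002]]
force: [-2.2, -1.7, 7.3]
width: 0.682
```

Contact: the weight is off at z ≈ 0.0993. I'll back off the extra 1 mm and check before opening.

>>> {"name": "carry_out", "arguments": {
  "motion": [
    [[0, 0, 0.004], [0, 0, 0], -1],
    [[0, 0, 0.004], [0, 0, 0], -1]
  ]
}}

```text
t: 24.35
tcp_pos: [0.4989, -0.1629, 0.0992]
orientation: [[-0.0, 1.0, -0.0], [-0.001, 0.0, 1.0], [1.0, 0.0, 0.001]]
force: [-1.9, -1.9, 7.1]
width: 0.687
```

```bash
python3 log.py;  python3 -c "
from h import *
S=snap('scene','scene7')
cv2.imwrite('pics/e7.png',cv2.resize(S['image'][190:350,130:330,::-1],None,fx=3.7,fy=3.7,interpolation=cv2.INTER_CUBIC))
for sx in(1,-1):
  for sy in(1,-1):
    print(sx,sy,[((proj(S,[.499+sx*.03,-.172+sy*.028,z])-[130,190])*3.7).round(0).tolist() for z in(.184,.014)])
"
```

```text
t 24.35
joint_positions [-50.4934, 58.1149, 74.9854, 50.3816, 124.3616, -55.7767]
tcp_pos [0.4989, -0.1629, 0.0992]
orientation [[-0.0, 1.0, -0.0004], [-0.0013, 0.0004, 1.0], [1.0, 0.0, 0.0013]]
force [-1.8681, -1.881, 7.0996]
wrist_torque [0.3872, -0.2055, 0.3124]
width 0.6869
1 1 [[467.0, 177.0], [500.0, 360.0]]
1 -1 [[372.0, 230.0], [419.0, 409.0]]
-1 1 [[406.0, 109.0], [446.0, 295.0]]
-1 -1 [[314.0, 158.0], [367.0, 342.0]]
```

View pics/e7.png

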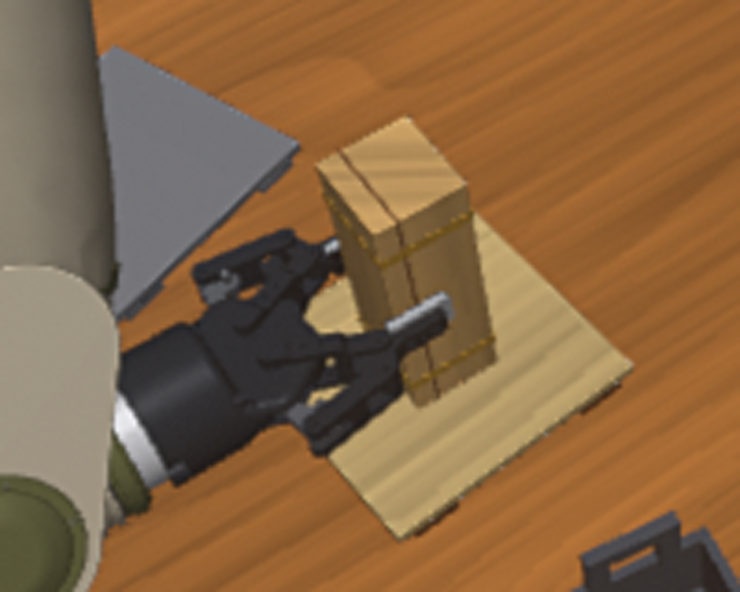

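Upright, foot at (350..495, 330..405) in the crop, well inside the board. Opening, then withdrawing straight back along -y.

>>> {"name": "carry_out", "arguments": {
  "motion": [
    [[0, 0, 0], [0, 0, 0], -0.2],
    [[0, 0, 0], [0, 0, 0], 0.3],
    [[0, 0, 0], [0, 0, 0], 0.5],
    [[0, 0, 0], [0, 0, 0], 1],
    [[0, 0, 0], [0, 0, 0], 1],
    [[0, 0, 0], [0, 0, 0], 1]
  ],
  "force": 20
}}

```text
t: 25.15
tcp_pos: [0.499, -0.1628, 0.0982]
orientation: [[0.001, 1.0, 0.0], [-0.0, -0.0, 1.0], [1.0, -0.001, 0.0]]
force: [0.4, 0.2, 0.1]
width: 0.999
```

```bash
python3 log.py;  python3 -c "
from h import *
S=snap('scene','scene8')
cv2.imwrite('pics/e8.png',cv2.resize(S['image'][190:350,130:330,::-1],None,fx=3.7,fy=3.7,interpolation=cv2.INTER_CUBIC))
S=snap('wrist','wrist8')
"
```

```text
t 25.15
joint_positions [-50.4835, 58.1756, 74.9871, 50.33, 124.2425, -55.7659]
tcp_pos [0.499, -0.1628, 0.0982]
orientation [[0.0014, 1.0, 0.0], [-0.0, -0.0, 1.0], [1.0, -0.0014, 0.0]]
force [0.4028, 0.192, 0.0591]
wrist_torque [-0.4793, -0.0351, -0.0312]
width 0.9993
```

View pics/e8.png

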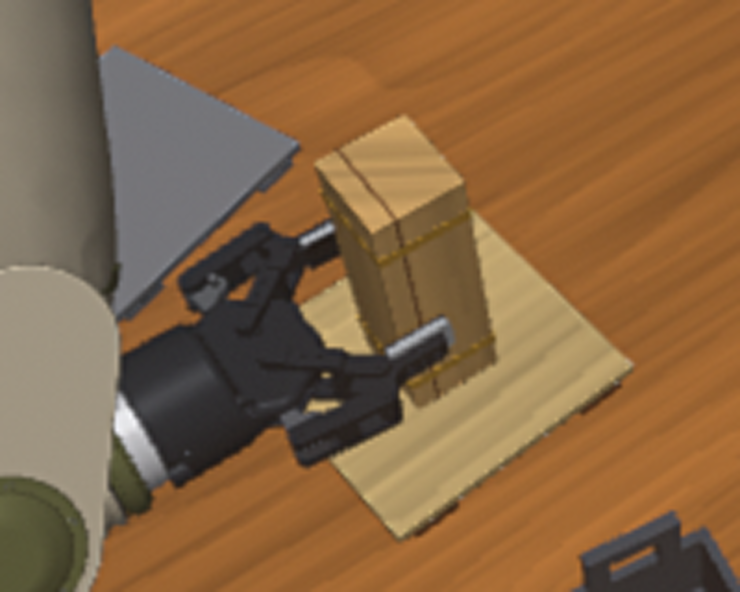

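View pics/wrist8.png

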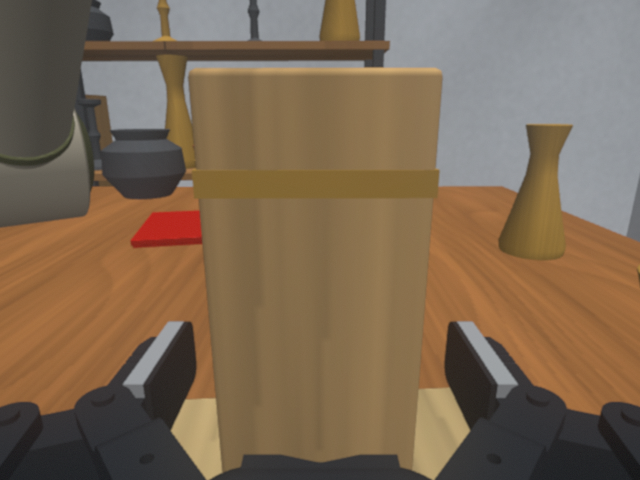

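The box stands free, with both pads clear of its sides (box 190..440, pads at 190 and 450 in the wrist view). Checking the retreat for joint margin.

```bash
python3 - <<'E'
from path import *
l=L[-2]; path(np.array(l['joint_positions']),l['tcp_pos'],l['orientation'],[([0,-.06,0],[0,0,0],5),([0,-.06,0],[0,0,0],5),([0,-.02,.02],[0,0,0],5),([0,0,.1],[0,0,0],5)])
E
```

```text
[ 0.499 -0.223  0.098] q [-53.7  60.6  67.1  50.3 129.6 -52.4] margin 33.5
[ 0.499 -0.283  0.098] q [-56.5  63.5  58.   51.7 135.3 -47.9] margin 27.9
[ 0.499 -0.303  0.118] q [-57.3  63.1  54.7  53.9 138.1 -44.3] margin 25.0
[ 0.499 -0.303  0.218] q [-57.3  55.8  53.6  62.6 142.6 -33. ] margin 20.6
```

>>> {"name": "carry_out", "arguments": {
  "motion": [
    [[0, -0.02, 0], [0, 0, 0], 1],
    [[0, -0.06, 0], [0, 0, 0], 1],
    [[0, -0.12, 0], [0, 0, 0], 1],
    [[0, -0.2, 0], [0, 0, 0], 1],
    [[0, -0.3, 0], [0, 0, 0], 1],
    [[0, -0.4, 0], [0, 0, 0], 1],
    [[0, -0.5, 0], [0, 0, 0], 1],
    [[0, -0.58, 0], [0, 0, 0], 1],
    [[0, -0.62, 0], [0, 0, 0], 1],
    [[0, -0.62, 0], [0, 0, 0], 1]
  ]
}}

```text
t: 26.5
tcp_pos: [0.4988, -0.2874, 0.0981]
orientation: [[0.001, 1.0, 0.001], [0.0, -0.001, 1.0], [1.0, -0.001, -0.0]]
force: [0.5, 0.2, -0.0]
width: 0.998
```

```bash
python3 log.py;  python3 -c "
from h import *
S=snap('scene','scene9');T=snap('top','top9')
cv2.imwrite('pics/e9.png',np.hstack([cv2.resize(S['image'][150:390,60:380,::-1],(440,330)),cv2.resize(T['image'][200:320,370:490,::-1],(330,330))]))
"
```

```text
t 26.5
joint_positions [-56.6875, 63.7847, 57.2721, 51.8971, 135.6871, -47.5512]
tcp_pos [0.4988, -0.2874, 0.0981]
orientation [[0.0011, 1.0, 0.0006], [0.0001, -0.0006, 1.0], [1.0, -0.0011, -0.0001]]
force [0.4837, 0.1978, -0.025]
wrist_torque [-0.4234, 0.0099, 0.019]
width 0.9984
```

View pics/e9.png

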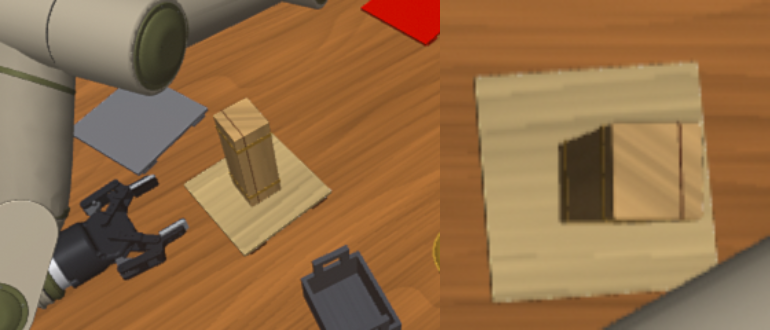

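The box stands upright, alone and centred on the plywood, with its whole foot on it (top crop: foot's left edge at 560 with the board's left edge at about 480). The gripper is clear. Handing in.

```bash
python3 -c "
from h import *
print(close_job())"
```

```text
the job is handed in; nothing more can be done
None
```

The box is standing heavy end down near the centre of the plywood dispatch board, and the job was handed in at about 26.6 s of the 61 s.

- **Finding the heavy end:** I gripped the box by its middle and lifted it 60 mm. The wrist read about 8 N, with a moment putting the centre of mass 57 mm towards the +y end. The box did not sag at 100 N grip.
- **Laying it down:** I lowered it back onto its long side in the same place and let go.
- **Standing it up:** I took it again with the hand turned half round, at 120 N. The torque showed the same heavy end as before. I carried it over the board, tilted it 90°, lowered it until the board took the weight, opened the fingers and withdrew.

**Last checks:**
- The box's edges matched vertical to within about 1° just before I let go, and the later pictures show it upright and alone.
- The whole foot is on the board, centred near (0.499, -0.172) against a measured board centre of (0.500, -0.173).
- The gripper is about 12 cm clear and reads no force. Nothing I did came near the bowl, the vase, the planter or the look-alike boards.

**Disagreements:**
- The triangulated heights came out 4–8 mm low: 48–51 mm for the lid against 56 mm in the text, and 10.5 mm for the board against 14 mm. That is within the error of the corner picks, and contact came where the text's heights put it.
- I pressed about 7 N too far at touchdown, and backing off 0.8 mm did not reduce that reading before I opened the fingers.

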